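# Nest the hole saws back into their cases

### The arm

A 6-joint arm with a two-finger parallel gripper is mounted at the origin on the work surface. World frame = base frame: x ahead of the robot, y to its left, z up, the work surface at z = 0. Lengths are in m, angles in rad, forces in N, time in s.
With the tool pointing down it reaches from about 0.35 to 0.975 m from the base axis. Payload 4.9 kg.
Tool frame: the origin (TCP) lies at the very end of the fingers, on their centre line; the grasp point (between the pads) lies 19 mm behind it; z points along the fingers, x is the direction in which the jaws open and shut, and the axes are right-handed (so a half turn about z gives the same grasp; the last joint's range is limited). The gripper opens to 85 mm and grips with 20 to 120 N. Pads are 22 mm wide; open, the fingers measure 114 mm over their backs; the gripper's body (76 mm by 85 mm) begins 54 mm behind the grasp point. The pads swing forward as they close: fully open they stand 13 mm farther back than shut.
Start: joints at [-1.337, 0.053, 1.613, -0, 1.476, -0.119], TCP at [0.216, -0.586, 0.231] pointing down, gripper open.
Joint ranges: [-3.01, 3.01], [-1.01, 2.22], [0.06, 2.58], [-1.02, 4.17], [0.09, 2.62], [-3.14, 3.14]. Speed limits (rad/s): [2.57, 2.57, 3.14, 3.14, 3.14, 3.14].

### API

Orientations are given as a rotation vector (axis times angle).
In Python, from station import readout, viewer, ctrl, nets gives the robot as it stands. The module is installed in compiled form; this text tells all that it offers.
- The arm moves only by the tool step_arm, never from a script. Its argument "moves" is a list that holds one entry, the list of rows, each a list of 4 numbers: the shift along the world's x, y, z in cm, then the turn about the world's z in rad. In form: [[[dx, dy, dz, yaw], ...]]. A call has 1 to 10 rows; each row shifts and turns the commanded pose from where the row before left it; what a row does not reach is not made up. A row lasts 1/12 s, in which the tool goes at most 41.7 mm and 7.16 degrees, less where a joint would pass 70% of its speed; a pose out of reach is approached as far as the arm can. A call is refused whole if a number of a shift passes 4.17 or a number of a turn 0.125, either way. A call with a gripper value outside its range is refused whole. "grip" is the closure, from 0 (fully open) to 1 (shut), set as the call begins (left out, the last holds). The fingers move at their own pace and stop on an object; "squeeze" is the grip in N (left out, the last holds). Time passes only in rows, so rows that do not move let the fingers close. It gives the time, the measured TCP pose, the force and the opening at its end, in the units of the state.
- readout.get_obs(): the state, without advancing time (a new reading comes with each control period).
- viewer.get_image(name): name is "scene" or "top"; returns the picture (480x640x3 uint8, blue, green, red); there is no depth.
- viewer.calibration(name): a dict with "camera_matrix" (3x3 intrinsics, pixels), "R" (3x3) and "t" (3): a world point X has camera coordinates R X + t. Camera axes: x right, y down, z forward; pixel columns grow to the right and rows downward; lengths in m; the calibration is good to about 2 mm. A picture is of the moment at which its call begins. calibration takes no time and is no camera call.
- ctrl.finish_job(): hands the job in, once; it reports no verdict.
Trained networks look in the newest picture that a camera, given by its name, has taken for a name from the list of things; names that differ only in an ending like _2 or _b are one class to them, and where a whole thing is asked for, a point or a joint stands for the part that bears it (a point fixed in the world has none). Each returns a list of dicts, best first, with "confidence" (0 to 1); they miss things now and then, are a little off and sometimes report something else, mostly with a low value. They report only what shows in the picture. A call takes as long as a camera call. They do not tell look-alikes from the thing itself.
- nets.masks_of(camera, thing): "region" (480x640 bool, what is visible of it) and "box" ([left, top, right, bottom] in pixels, round what is visible of it).
- nets.pinpoint(camera, thing): "at" ([column, row] in pixels: a listed point, or the origin of a listed thing).
The state is a dict: "t": time; "q": joint angles; "dq": joint speeds; "effort": joint torques, N m; "tool_pos": TCP position; "tool_rot": TCP orientation; "contact_force": force on the tool from outside, world axes, zero at the start; "wrist_torque": the same for the moment, N m; "opening": finger opening in m.
Only numpy, scipy, OpenCV 4.12 (cv2) and the standard library are available. Lean on these libraries where they do the work, as an engineer would, in place of code of your own. Each camera call takes 0.05 s, during which the arm holds its last target. There are 200 camera calls.

### The job

The drilling is done, so put the hole saws away: nest the three red ones, teeth down, in the well of the red case base, the smallest first and each bigger one over the last, and nest the two blue ones the same way in the blue case base, all standing upright on the floor of the well. Set each saw down rather than dropping it, for the teeth chip, and leave the tape roll and the screw box where they lie.

Things in the scene. Friction and masses are not known exactly. Their poses are not given: they have to be found in the camera images.
- saw_red_small: the smallest red hole saw (timber set, coarse teeth), about 80 g: a red round steel cup standing teeth down, its flat closed end up, with a flush steel hub ring. Outside 35 mm across, 42 mm high; wall 3 mm, closed end 5 mm, so inside it is 29 mm across and 37 mm high. Origin on the axis at the tooth line (underside), z up; round, so yaw is free.
- saw_red_mid: the middle red hole saw (timber set, coarse teeth), about 130 g: a red round steel cup standing teeth down, its flat closed end up, with a flush steel hub ring. Outside 51 mm across, 49 mm high; wall 3 mm, closed end 5 mm, so inside it is 45 mm across and 44 mm high. Origin on the axis at the tooth line (underside), z up; round, so yaw is free.
- saw_red_large: the largest red hole saw (timber set, coarse teeth), about 200 g: a red round steel cup standing teeth down, its flat closed end up, with a flush steel hub ring. Outside 68 mm across, 56 mm high; wall 3 mm, closed end 5 mm, so inside it is 62 mm across and 51 mm high. Origin on the axis at the tooth line (underside), z up; round, so yaw is free.
- saw_blue_small: the smaller blue hole saw (metal set, fine teeth), about 90 g: a blue round steel cup standing teeth down, its flat closed end up, with a flush steel hub ring. Outside 40 mm across, 44 mm high; wall 3 mm, closed end 5 mm, so inside it is 34 mm across and 39 mm high. Origin on the axis at the tooth line (underside), z up; round, so yaw is free.
- saw_blue_large: the larger blue hole saw (metal set, fine teeth), about 160 g: a blue round steel cup standing teeth down, its flat closed end up, with a flush steel hub ring. Outside 60 mm across, 52 mm high; wall 3 mm, closed end 5 mm, so inside it is 54 mm across and 47 mm high. Origin on the axis at the tooth line (underside), z up; round, so yaw is free.
- case_red: the red case base, fixed: a round red plastic dish, 110 mm across, 18 mm high, with two small snap lugs (to 124 mm) and a flat round well lined with black rubber, 86 mm across; well floor 6 mm above the underside, rim 18 mm. Origin at the centre of the underside, z up.
- case_blue: the blue case base, fixed: a round blue plastic dish, 110 mm across, 18 mm high, with two small snap lugs (to 124 mm) and a flat round well lined with black rubber, 86 mm across; well floor 6 mm above the underside, rim 18 mm. Origin at the centre of the underside, z up.
- tape_roll: a roll of black tape lying flat, loose, to be left alone: 96 mm across, 48 mm high, 75 mm hole. Origin at the centre of its underside.
- screw_box: a small brown carton of screws with a yellow label, loose, to be left alone: 85 x 60 x 42 mm (x, y, z). Origin at the centre of its underside.
Not all that is in view belongs to the job. Leave any yellow look-alike of the saw_red_small alone. What is shaped like the saw_blue_small but yellow is not meant.

How it is judged:
By the outcome, as a careful person would: the job done as asked, in the order asked, and still so for the second after the job is handed in, with the robot touching nothing.
It also fails if it takes over 144 s, if anything falls off the work surface, if the arm or the gripper's body presses on something with over 40 N, if the wrist force passes 120 N, or if a joint passes its speed limit or range.

## Working session

There is one attempt and no reset: what is moved stays moved. The work goes in short steps, Python scripts to look and compute and a tool call to move; the robot and the scene stay as the last step left them, time stands still between calls to the robot, and variables do not carry over. Pictures are saved under pics/ and viewed, about 12 in all and at most 16, crops included, and the job is handed in when it is done.

Besides the shell and the picture viewer there is one more tool, called after "Call:" by a JSON object that holds its "method" and its "body". step_arm: Moves the arm, as the interface text tells. Its arguments: {"type":"object","properties":{"moves":{"type":"array","items":{"type":"array","items":{"type":"array","items":{"type":"number"}}}},"grip":{"type":"number"},"squeeze":{"type":"number"}},"required":["moves"]}

```bash
mkdir -p pics
cat > h.py <<'E'
import numpy as np, cv2
from station import readout, viewer, ctrl, nets
def ray(cam,px,z):
    c=viewer.calibration(cam);K,R,t=[np.array(c[k],float) for k in("camera_matrix","R","t")]
    C=-R.T@t.ravel(); d=R.T@np.linalg.solve(K,[px[0],px[1],1.0])
    return (C+d*(z-C[2])/d[2])
def proj(cam,X):
    c=viewer.calibration(cam);K,R,t=[np.array(c[k],float) for k in("camera_matrix","R","t")]
    p=K@(R@np.array(X)+t.ravel());return p[:2]/p[2]
E
python3 - <<'E'
from h import *
for n in("top","scene"):
    im=viewer.get_image(n);cv2.imwrite(f"pics/{n}0.png",im)
    c=viewer.calibration(n);print(n,np.round(-np.array(c["R"]).T@np.ravel(c["t"]),3),np.round(c["camera_matrix"],1).tolist())
H=dict(saw_red_small=.042,saw_red_mid=.049,saw_red_large=.056,saw_blue_small=.044,saw_blue_large=.052,case_red=.018,case_blue=.018,tape_roll=.048,screw_box=.042)
for k,h in H.items():
    for d in nets.pinpoint("top",k)[:3]:
        print(k,round(d["confidence"],2),np.round(d["at"],0),"z0",np.round(ray("top",d["at"],0)[:2],4))
o=readout.get_obs();print({k:np.round(v,3).tolist() for k,v in o.items()})
E
```

```text
top [ 0.306 -0.018  1.204] [[479.4, 0.0, 319.9], [0.0, 479.4, 244.5], [0.0, 0.0, 1.0]]
scene [ 1.125 -0.489  0.731] [[433.9, 0.0, 319.3], [0.0, 433.9, 239.8], [0.0, 0.0, 1.0]]
saw_red_small 0.79 [484. 299.] z0 [ 0.4805 -0.4111]
saw_red_small 0.49 [485. 270.] z0 [ 0.5553 -0.4076]
saw_red_mid 0.71 [336. 212.] z0 [ 0.6555 -0.0133]
saw_red_mid 0.45 [249. 209.] z0 [0.6344 0.2116]
saw_red_large 0.94 [425. 333.] z0 [ 0.3781 -0.271 ]
saw_blue_small 0.67 [415. 201.] z0 [ 0.7129 -0.2168]
saw_blue_small 0.56 [417. 231.] z0 [ 0.6323 -0.2291]
saw_blue_large 0.63 [367. 289.] z0 [ 0.4676 -0.1155]
case_red 0.79 [206. 308.] z0 [0.3666 0.2758]
case_blue 0.69 [277. 284.] z0 [0.451  0.1111]
tape_roll 0.81 [249. 209.] z0 [0.634  0.2126]
screw_box 0.78 [161. 253.] z0 [0.491 0.417]
{'t': 0.55, 'q': [-1.337, 0.053, 1.613, 0.0, 1.476, -0.119], 'dq': [-0.002, -0.001, -0.0, 0.0, 0.001, -0.001], 'effort': [-0.001, -39.332, -37.014, -0.0, 0.001, 0.0], 'tool_pos': [0.216, -0.586, 0.231], 'tool_rot': [2.577, -1.797, 0.0], 'contact_force': [-0.344, -0.429, -0.255], 'wrist_torque': [0.069, 0.041, -0.007], 'opening': 0.086}
```

View pics/top0.png

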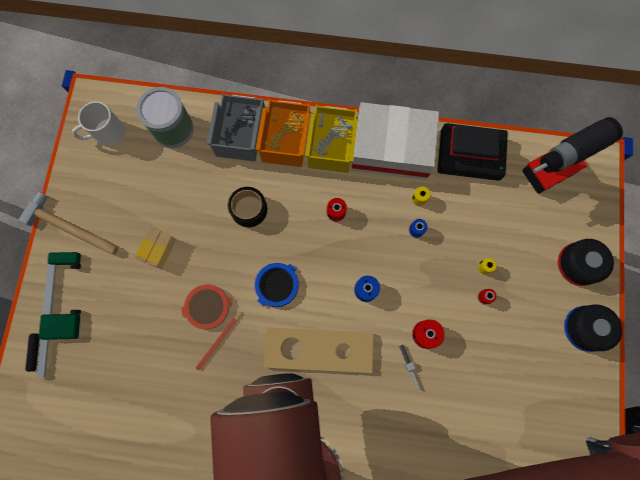

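View pics/scene0.png

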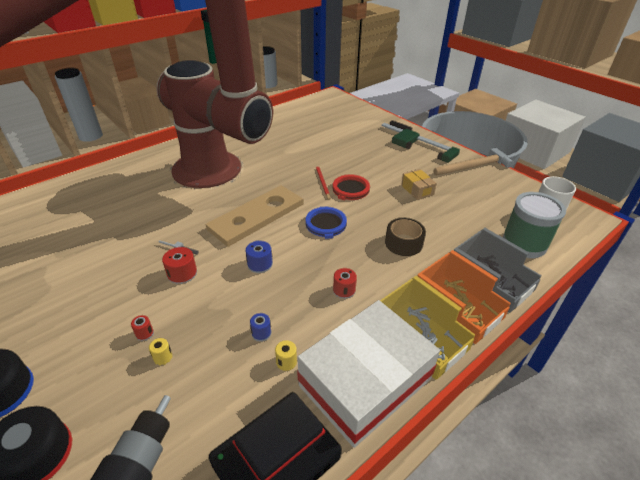

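The top view shows the red saws at (487,296), (337,208) and (429,333), and the blue ones at (418,228) and (367,288). The yellow look-alikes are at (487,265) and (422,195). The red case is at (206,307) and the blue one at (277,285). The nets' first hits agree, except saw_blue_small, where the first hit is the yellow one. Next I'll fit silhouettes in both views.

```bash
cat >> h.py <<'E'
from scipy.optimize import minimize
G=dict(saw_red_small=(.0175,.042,'r'),saw_red_mid=(.0255,.049,'r'),saw_red_large=(.034,.056,'r'),saw_blue_small=(.02,.044,'b'),saw_blue_large=(.03,.052,'b'),case_red=(.055,.018,'r'),case_blue=(.055,.018,'b'))
a=np.linspace(0,2*np.pi,60)
def hull(cam,x,y,r,h,z0=0):
    P=[proj(cam,(x+r*np.cos(t),y+r*np.sin(t),z)) for z in(z0,z0+h) for t in a]
    return cv2.convexHull(np.float32(P))
def cmask(im,c):
    hsv=cv2.cvtColor(im,cv2.COLOR_BGR2HSV);H,S,V=cv2.split(hsv)
    m=((H<6)|(H>172))if c=='r' else((H>105)&(H<130))
    return (m&(S>150)&(V>45)).astype(np.uint8)
def fit(name,xy,ims,z0=0,cams=("top","scene")):
    r,h,c=G[name];obs={}
    for cam in cams:
        m=cmask(ims[cam],c);n,l,s,ct=cv2.connectedComponentsWithStats(m)
        k=hull(cam,*xy,r+.004,h,z0);w=np.zeros_like(m);cv2.fillConvexPoly(w,k.astype(np.int32),1)
        i=1+np.argmax([(w[l==j]).sum() for j in range(1,n)])
        cs,_=cv2.findContours((l==i).astype(np.uint8),cv2.RETR_EXTERNAL,cv2.CHAIN_APPROX_NONE)
        hu=cv2.convexHull(np.vstack(cs));mo=cv2.moments(hu.astype(np.float32));obs[cam]=(np.array([mo['m10'],mo['m01']])/mo['m00'],mo['m00'])
    def cen(cam,p):
        mo=cv2.moments(hull(cam,*p,r,h,z0));return np.array([mo['m10'],mo['m01']])/mo['m00'],mo['m00']
    out={}
    for cs in [(c,) for c in cams]+([cams] if len(cams)>1 else []):
        f=lambda p:sum(((cen(q,p)[0]-obs[q][0])**2).sum() for q in cs)
        s=minimize(f,xy,method='Nelder-Mead',options=dict(xatol=1e-5,fatol=1e-5,initial_simplex=[xy,np.add(xy,(.01,0)),np.add(xy,(0,.01))]))
        out['+'.join(cs)]=s.x
    return out,{q:round(obs[q][1]/cen(q,s.x)[1],2) for q in cams}
E
python3 - <<'E'
from h import *
ims={n:viewer.get_image(n) for n in("top","scene")}
I=dict(saw_red_small=(.48,-.411),saw_red_mid=(.655,-.013),saw_red_large=(.378,-.271),saw_blue_small=(.632,-.229),saw_blue_large=(.468,-.115),case_red=(.367,.276),case_blue=(.451,.111))
for k,v in I.items():
    o,ar=fit(k,v,ims);print(k,{c:np.round(p,4).tolist() for c,p in o.items()},ar)
E
```

```text
Traceback (most recent call last):
  File "h.py", line 33, in fit
    s=minimize(f,xy,method='Nelder-Mead',options=dict(xatol=1e-5,fatol=1e-5,initial_simplex=[xy,np.add(xy,(.01,0)),np.add(xy,(0,.01))]))
  File "h.py", line 32, in <lambda>
    f=lambda p:sum(((cen(q,p)[0]-obs[q][0])**2).sum() for q in cs)
               ~~~^^^^^^^^^^^^^^^^^^^^^^^^^^^^^^^^^^^^^^^^^^^^^^^^
  File "h.py", line 32, in <genexpr>
    f=lambda p:sum(((cen(q,p)[0]-obs[q][0])**2).sum() for q in cs)
                     ~~~^^^^^
  File "h.py", line 29, in cen
    mo=cv2.moments(hull(cam,*p,r,h,z0));return np.array([mo['m10'],mo['m01']])/mo['m00'],mo['m00']
                   ~~~~^^^^^^^^^^^^^^^
  File "h.py", line 14, in hull
    P=[proj(cam,(x+r*np.cos(t),y+r*np.sin(t),z)) for z in(z0,z0+h) for t in a]
       ~~~~^^^^^^^^^^^^^^^^^^^^^^^^^^^^^^^^^^^^^
  File "h.py", line 8, in proj
    c=viewer.calibration(cam);K,R,t=[np.array(c[k],float) for k in("camera_matrix","R","t")]
ValueError: time passes only in moves, steps and waits
```

```bash
sed -i 's/viewer\.calibration(cam)/cal(cam)/; /^def ray/i import functools\n@functools.cache\ndef cal(n): return viewer.calibration(n)' h.py
python3 - <<'E'
from h import *
ims={n:viewer.get_image(n) for n in("top","scene")}
I=dict(saw_red_small=(.48,-.411),saw_red_mid=(.655,-.013),saw_red_large=(.378,-.271),saw_blue_small=(.632,-.229),saw_blue_large=(.468,-.115),case_red=(.367,.276),case_blue=(.451,.111))
for k,v in I.items():
    o,ar=fit(k,v,ims);print(k,{c:np.round(p,4).tolist() for c,p in o.items()},ar)
E
```

```text
saw_red_small {'top': [0.4854, -0.4096], 'scene': [0.4842, -0.4086], 'top+scene': [0.4848, -0.409]} {'top': 0.82, 'scene': 0.77}
saw_red_mid {'top': [0.6568, -0.0141], 'scene': [0.6551, -0.0124], 'top+scene': [0.6561, -0.0134]} {'top': 0.84, 'scene': 0.79}
saw_red_large {'top': [0.3746, -0.2714], 'scene': [0.3732, -0.2697], 'top+scene': [0.3742, -0.2706]} {'top': 0.91, 'scene': 0.85}
saw_blue_small {'top': [0.636, -0.2257], 'scene': [0.6231, -0.2173], 'top+scene': [0.6295, -0.2212]} {'top': 0.79, 'scene': 0.35}
saw_blue_large {'top': [0.4646, -0.1133], 'scene': [0.444, -0.0998], 'top+scene': [0.4579, -0.1086]} {'top': 0.85, 'scene': 0.36}
case_red {'top': [0.3711, 0.2762], 'scene': [0.3727, 0.2725], 'top+scene': [0.3711, 0.2753]} {'top': 0.9, 'scene': 0.9}
case_blue {'top': [0.4478, 0.1103], 'scene': [0.443, 0.1158], 'top+scene': [0.4467, 0.1119]} {'top': 0.98, 'scene': 0.72}
```

Call:
{"method": "step_arm", "body": {"moves": [[[2.98,1.97,-1.2,0],[2.98,1.97,-1.2,0],[2.98,1.97,-1.2,0],[2.98,1.97,-1.2,0],[2.98,1.97,-1.2,0],[2.98,1.97,-1.2,0],[2.98,1.97,-1.2,0],[2.98,1.97,-1.2,0],[2.98,1.97,-1.2,0],[0,0,0,0]]], "grip": 0, "squeeze": 40}}

```text
t: 1.58
tool_pos: [0.4872, -0.4042, 0.1202]
tool_rot: [-2.579, 1.788, 0.006]
contact_force: [-0.2, 0.6, -0.3]
opening: 0.0855
```

Call:
{"method": "step_arm", "body": {"moves": [[[0,0,-2,0],[0,0,-2,0],[0,0,-2,0],[0,0,0,0],[0,0,0,0],[0,0,0,0]]]}}

```text
t: 2.08
tool_pos: [0.4845, -0.4099, 0.0645]
tool_rot: [2.576, -1.797, 0.002]
contact_force: [0.4, -0.8, 1.1]
opening: 0.0851
```

Call:
{"method": "step_arm", "body": {"moves": [[[0,0,-1.5,0],[0,0,-1.5,0],[0,0,-1.2,0],[0,0,-0.6,0],[0,0,-0.3,0],[0,0,0,0],[0,0,0,0]]]}}

```text
t: 2.67
tool_pos: [0.4842, -0.4092, 0.0122]
tool_rot: [-2.577, 1.797, 0.0]
contact_force: [-0.6, 0.5, 0.1]
opening: 0.0854
```

Call:
{"method": "step_arm", "body": {"moves": [[[0,0,0,0],[0,0,0,0],[0,0,0,0],[0,0,0,0],[0,0,0,0],[0,0,0,0],[0,0,0,0],[0,0,0,0],[0,0,0,0],[0,0,0,0]]], "grip": 1}}

```text
t: 3.5
tool_pos: [0.4846, -0.4096, 0.013]
tool_rot: [2.577, -1.797, 0.002]
contact_force: [-0.5, 0.7, 5.7]
opening: 0.034
```

```bash
cat > look.py <<'E'
import sys
from h import *
def look(name,X,cams=("scene",),s=70):
    t=[]
    for c in cams:
        im=viewer.get_image(c);u,v=map(int,proj(c,X));u=min(max(u,s),640-s);v=min(max(v,s),480-s)
        t.append(cv2.resize(im[v-s:v+s,u-s:u+s],(390,390),interpolation=cv2.INTER_CUBIC))
    cv2.imwrite(f"pics/{name}.png",np.hstack(t))
if __name__=="__main__":
    look(sys.argv[1],[float(x) for x in sys.argv[2:5]],sys.argv[5:])
    o=readout.get_obs();print(np.round(o["tool_pos"],4),round(o["opening"],4),o["t"])
E
python3 look.py g1 .485 -.409 .03 top scene
```

```text
[ 0.4845 -0.4096  0.013 ] 0.0344 3.6
```

View pics/g1.png

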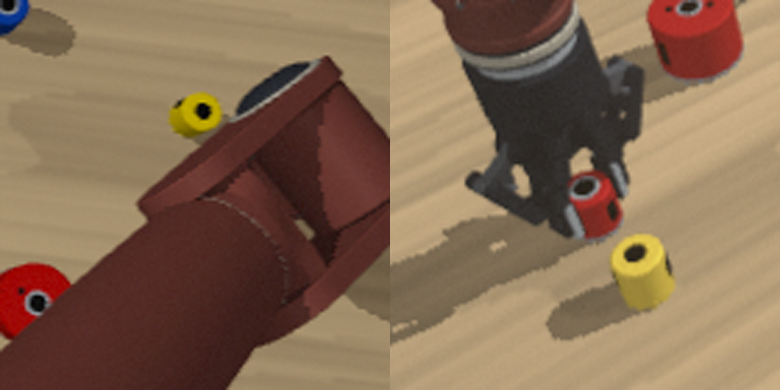

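The scene crop shows the small red saw held between the pads, with the yellow one untouched. Lift and carry.

Call:
{"method": "step_arm", "body": {"moves": [[[0,0,0.5,0],[0,0,1.5,0],[0,0,2.5,0],[0,0,2.5,0],[0,0,2,0],[0,1,0,0],[0,2,0,0],[0,3,0,0],[0,3.5,0,0],[0,3.5,0,0]]]}}

```text
t: 4.43
tool_pos: [0.483, -0.2771, 0.1012]
tool_rot: [-2.575, 1.798, 0.003]
contact_force: [0.7, 0.7, -1.1]
opening: 0.0338
```

Call:
{"method": "step_arm", "body": {"moves": [[[-0.8,3.7,0,0],[-0.8,3.7,0,0],[-0.8,3.7,0,0],[-0.8,3.7,0,0],[-0.8,3.7,0,0],[-0.8,3.7,0,0],[-0.8,3.7,0,0],[-0.8,3.7,0,0],[-0.8,3.7,0,0],[-0.8,3.7,0,0]]]}}

```text
t: 5.27
tool_pos: [0.4022, 0.0926, 0.1014]
tool_rot: [2.576, -1.797, -0.001]
contact_force: [0.7, 0.4, 0.1]
opening: 0.034
```

Call:
{"method": "step_arm", "body": {"moves": [[[-0.8,3.7,0,0],[-0.8,3.7,0,0],[-0.8,3.7,0,0],[-0.8,3,0,0],[-0.1,2.5,0,0],[0,1.8,0,0],[0,0,0,0],[0,0,0,0],[0,0,0,0],[0,0,0,0]]]}}

```text
t: 6.1
tool_pos: [0.3708, 0.2738, 0.1017]
tool_rot: [2.575, -1.798, -0.001]
contact_force: [0.4, 0.2, -0.4]
opening: 0.034
```

Call:
{"method": "step_arm", "body": {"moves": [[[0,0,-1.5,0],[0,0,-2,0],[0,0,-2,0],[0,0,-1.2,0],[0,0,-0.6,0],[0,0,-0.4,0],[0,0,-0.2,0],[0,0,-0.2,0],[0,0,0,0],[0,0,0,0]]]}}

```text
t: 6.93
tool_pos: [0.3717, 0.275, 0.022]
tool_rot: [-2.576, 1.797, -0.001]
contact_force: [0.1, -0.2, -0.4]
opening: 0.0344
```

```bash
python3 look.py p1 .371 .275 .03 top scene
```

```text
[0.3716 0.2751 0.022 ] 0.0338 7.0333
```

View pics/p1.png

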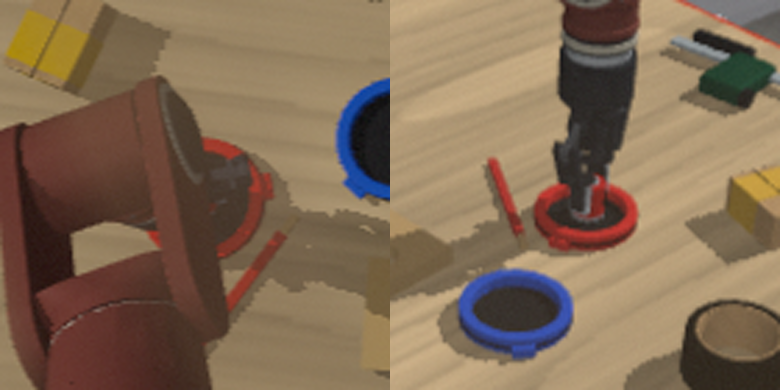

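The saw is centred over the red well, so I'll lower it until it touches.

Call:
{"method": "step_arm", "body": {"moves": [[[0,0,-0.1,0],[0,0,-0.1,0],[0,0,-0.1,0],[0,0,0,0],[0,0,0,0]]]}}

```text
t: 7.45
tool_pos: [0.3714, 0.275, 0.019]
tool_rot: [2.577, -1.797, 0.0]
contact_force: [-1.9, -1.1, 6.5]
opening: 0.0342
```

Call:
{"method": "step_arm", "body": {"moves": [[[0,0,0,0],[0,0,0,0],[0,0,0,0],[0,0,0,0],[0,0,0,0],[0,0,0,0]]], "grip": 0.4}}

```text
t: 7.95
tool_pos: [0.3711, 0.2748, 0.0182]
tool_rot: [2.577, -1.797, -0.0]
contact_force: [-0.9, 0.1, 0.2]
opening: 0.0511
```

Call:
{"method": "step_arm", "body": {"moves": [[[0,0,0.5,0],[0,0,1,0],[0,0,2,0],[0,0,3,0],[0,0,3,0],[1.5,-2,1,0],[2.5,-2.5,0,0],[2.5,-2.5,0,0],[2.5,-2.5,0,0],[2.5,-2.5,0,0]]]}}

```text
t: 8.78
tool_pos: [0.4875, 0.1537, 0.1249]
tool_rot: [-2.576, 1.796, -0.002]
contact_force: [0.2, 0.4, -0.4]
opening: 0.0511
```

Call:
{"method": "step_arm", "body": {"moves": [[[2.5,-2.5,0,0],[2.5,-2.5,0,0],[2.5,-2.5,0,0],[2.5,-2.5,0,0],[2.5,-2.5,0,0],[2.5,-2.5,0,0],[2,-1.8,0,0],[0,0,0,0],[0,0,0,0],[0,0,0,0]]], "grip": 0}}

```text
t: 9.62
tool_pos: [0.6558, -0.0128, 0.1237]
tool_rot: [-2.577, 1.797, 0.001]
contact_force: [-0.1, 1.1, 0.1]
opening: 0.0852
```

Run:
```python
from h import *
ims={n:viewer.get_image(n) for n in("top","scene")}
cv2.imwrite("pics/s2.png",ims["scene"])
t=ims["top"];u,v=map(int,proj("top",(.371,.275,.04)));cv2.imwrite("pics/t2.png",cv2.resize(t[v-50:v+50,u-50:u+50],(400,400)))
# hub ring / saw top as the red blob inside the well: print the inner blob seen in each view
for cam in ims:
    k=hull(cam,.3715,.275,.018,.042,.006);w=np.zeros((480,640),np.uint8);cv2.fillConvexPoly(w,cv2.convexHull(k).astype(np.int32),1)
    print(cam,cmask(ims[cam],'r')[w>0].mean().round(2),k.reshape(-1,2).mean(0))
print(readout.get_obs()["tool_pos"])
```

```text
top 0.14 [204.25812 305.4732 ]
scene 0.0 [351.17    180.86942]
[ 0.65536109 -0.01215464  0.1235435 ]
```

View pics/t2.png

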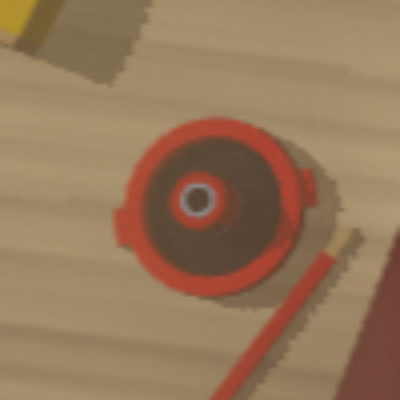

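The small saw stands in the well; its hub is at about top pixel (203,305). Now the middle saw.

```bash
python3 -c "
from h import *
print(ray('top',(203.4,304.9),.048),ray('top',(203.4,304.9),.048)-[.371,.275,0])"
```

```text
[0.3715013  0.27253912 0.048     ] [ 0.0005013  -0.00246088  0.048     ]
```

Call:
{"method": "step_arm", "body": {"moves": [[[0,-0.1,-1.5,0],[0,0,-2.5,0],[0,0,-2.5,0],[0,0,-2,0],[0,0,-1.5,0],[0,0,-0.7,0],[0,0,-0.3,0],[0,0,0,0],[0,0,0,0],[0,0,0,0]]]}}

```text
t: 10.55
tool_pos: [0.6574, -0.0143, 0.015]
tool_rot: [-2.576, 1.796, -0.004]
contact_force: [0.4, -0.7, 0.5]
opening: 0.0854
```

Call:
{"method": "step_arm", "body": {"moves": [[[0,0,0,0],[0,0,0,0],[0,0,0,0],[0,0,0,0],[0,0,0,0],[0,0,0,0],[0,0,0,0],[0,0,0,0]]], "grip": 1}}

```text
t: 11.22
tool_pos: [0.6569, -0.0144, 0.0144]
tool_rot: [-2.576, 1.797, -0.002]
contact_force: [-1.3, -0.5, 5.4]
opening: 0.0502
```

Call:
{"method": "step_arm", "body": {"moves": [[[0,0,0.5,0],[0,0,1.5,0],[0,0,2.5,0],[0,0,3,0],[0,0,2.5,0],[-0.7,0.7,1,0],[-1.5,1.5,0,0],[-2.4,2.4,0,0],[-2.5,2.5,0,0],[-2.5,2.5,0,0]]]}}

```text
t: 12.05
tool_pos: [0.5588, 0.0825, 0.1237]
tool_rot: [2.576, -1.798, -0.001]
contact_force: [0.3, -0.4, -1.1]
opening: 0.0508
```

Call:
{"method": "step_arm", "body": {"moves": [[[-2.5,2.5,0,0],[-2.5,2.5,0,0],[-2.5,2.5,0,0],[-2.5,2.5,0,0],[-2.5,2.5,0,0],[-2.5,2.5,0,0],[-2,2.2,0,0],[-1.2,1.4,0,0],[-0.6,0.6,0,0],[0,0,0,0]]]}}

```text
t: 12.88
tool_pos: [0.371, 0.2746, 0.1235]
tool_rot: [-2.579, 1.794, 0.0]
contact_force: [0.2, 0.1, -1.4]
opening: 0.0505
```

Call:
{"method": "step_arm", "body": {"moves": [[[0,0,-1,0],[0,0,-1.5,0],[0,0,-1,0],[0,0,-0.5,0],[0,0,0,0],[0,0,0,0],[0,0,0,0]]]}}

```text
t: 13.47
tool_pos: [0.3728, 0.2737, 0.0838]
tool_rot: [-2.576, 1.798, -0.001]
contact_force: [-0.2, -0.0, -1.6]
opening: 0.0505
```

```bash
python3 look.py p2 .371 .275 .06 top scene
```

```text
[0.3728 0.274  0.0841] 0.0507 13.5667
```

View pics/p2.png

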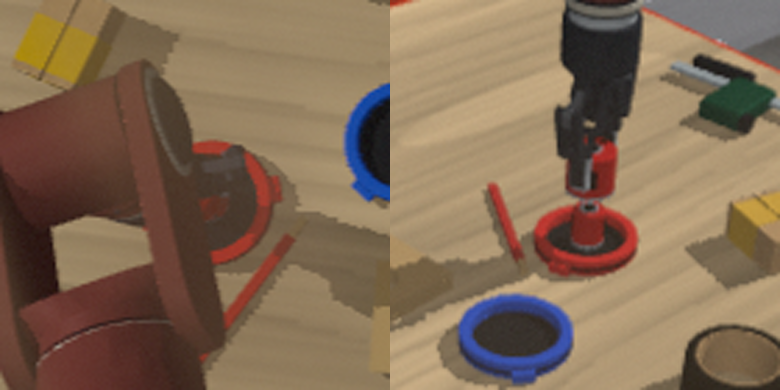

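The middle saw hangs above the small one, axes in line to about 1 px in the scene view (crop columns 591 and 588). Continue down gently.

Call:
{"method": "step_arm", "body": {"moves": [[[0,0,-0.8,0],[0,0,-0.8,0],[0,0,-0.5,0],[0,0,-0.5,0],[0,0,-0.5,0],[0,0,0,0],[0,0,0,0]]]}}

```text
t: 14.15
tool_pos: [0.3718, 0.2737, 0.0518]
tool_rot: [2.576, -1.797, -0.001]
contact_force: [0.2, -0.5, -1.0]
opening: 0.0507
```

Call:
{"method": "step_arm", "body": {"moves": [[[0,0,-0.8,0],[0,0,-0.8,0],[0,0,-0.6,0],[0,0,-0.4,0],[0,0,-0.2,0],[0,0,-0.1,0],[0,0,0,0],[0,0,0,0]]]}}

```text
t: 14.82
tool_pos: [0.3723, 0.2739, 0.0235]
tool_rot: [-2.576, 1.797, -0.0]
contact_force: [0.5, 0.5, -1.1]
opening: 0.0509
```

Commanded z is 23 mm, and I expect contact at about 19–20 mm.

Call:
{"method": "step_arm", "body": {"moves": [[[0,0,-0.1,0],[0,0,-0.1,0],[0,0,-0.1,0],[0,0,-0.1,0],[0,0,0,0],[0,0,0,0]]]}}

```text
t: 15.32
tool_pos: [0.3724, 0.274, 0.0203]
tool_rot: [2.577, -1.797, -0.0]
contact_force: [-3.0, -1.2, 5.8]
opening: 0.051
```

Call:
{"method": "step_arm", "body": {"moves": [[[0,0,0,0],[0,0,0,0],[0,0,0,0],[0,0,0,0],[0,0,0,0]]], "grip": 0.2}}

```text
t: 15.73
tool_pos: [0.3721, 0.2738, 0.0192]
tool_rot: [2.577, -1.797, -0.0]
contact_force: [-0.3, -0.5, 0.4]
opening: 0.0684
```

Call:
{"method": "step_arm", "body": {"moves": [[[0,0,0.5,0],[0,0,1.5,0],[0,0,2.5,0],[0,0,3,0],[0,0,2.5,0],[0,-1,1,0],[0,-2.5,0,0],[0,-3.8,0,0],[0,-3.8,0,0],[0,-3.8,0,0]]]}}

```text
t: 16.57
tool_pos: [0.3719, 0.1237, 0.1298]
tool_rot: [-2.578, 1.794, -0.001]
contact_force: [0.7, -0.4, -0.0]
opening: 0.0687
```

Call:
{"method": "step_arm", "body": {"moves": [[[0,-3.8,0,0],[0,-3.8,0,0],[0,-3.8,0,0],[0,-3.8,0,0],[0,-3.8,0,0],[0,-3.8,0,0],[0,-3.8,0,0],[0,-3.8,0,0],[0,-3.8,0,0],[0.2,-2.5,0,0]]], "grip": 0}}

```text
t: 17.4
tool_pos: [0.3736, -0.2454, 0.1299]
tool_rot: [2.574, -1.8, 0.002]
contact_force: [1.3, -0.1, -0.0]
opening: 0.0853
```

Call:
{"method": "step_arm", "body": {"moves": [[[0,-2.2,0,0],[0,-0.7,0,0],[0,0,0,0],[0,0,0,0],[0,0,0,0]]]}}

```text
t: 17.82
tool_pos: [0.3741, -0.27, 0.1291]
tool_rot: [-2.577, 1.796, 0.001]
contact_force: [-0.1, -0.5, 0.1]
opening: 0.0853
```

```bash
python3 look.py p3 .371 .275 .06 top scene; python3 -c "
from h import *
ims={'top':viewer.get_image('top'),'scene':viewer.get_image('scene')}
cv2.imwrite('pics/full3.png',ims['scene'])"
```

```text
[ 0.3742 -0.27    0.1292] 0.0854 17.9167
```

View pics/p3.png

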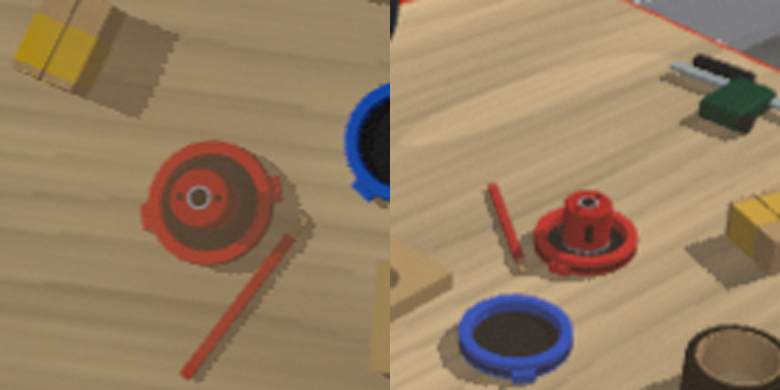

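The middle saw is nested upright and centred in the red well. Grasp the large one.

Call:
{"method": "step_arm", "body": {"moves": [[[0,-0.05,-1.5,0],[0,0,-2.5,0],[0,0,-2,0],[0,0,-1.2,0],[0,0,-1.2,0],[0,0,-1.2,0],[0,0,-1.1,0],[0,0,-0.7,0],[0,0,-0.3,0],[0,0,0,0]]]}}

```text
t: 18.85
tool_pos: [0.3738, -0.2712, 0.0117]
tool_rot: [-2.577, 1.797, 0.002]
contact_force: [-0.7, -0.3, 0.1]
opening: 0.0853
```

Call:
{"method": "step_arm", "body": {"moves": [[[0,0,0,0],[0,0,0,0],[0,0,0,0],[0,0,0,0],[0,0,0,0],[0,0,0,0],[0,0,0,0]]], "grip": 1}}

```text
t: 19.43
tool_pos: [0.3749, -0.2724, 0.0134]
tool_rot: [2.577, -1.797, 0.003]
contact_force: [0.1, 0.7, 5.9]
opening: 0.0681
```

Call:
{"method": "step_arm", "body": {"moves": [[[0,0,0.5,0],[0,0,1.5,0],[0,0,2.5,0],[0,0,3,0],[0,0,2.5,0],[0,1,1,0],[0,2,0,0],[0,3.5,0,0],[0,3.8,0,0],[0,3.8,0,0]]]}}

```text
t: 20.27
tool_pos: [0.3731, -0.1292, 0.1215]
tool_rot: [2.575, -1.8, -0.002]
contact_force: [1.2, 0.3, -3.0]
opening: 0.0679
```

Call:
{"method": "step_arm", "body": {"moves": [[[0,3.8,0,0],[0,3.8,0,0],[0,3.8,0,0],[0,3.8,0,0],[0,3.8,0,0],[0,3.8,0,0],[0,3.8,0,0],[0,3.8,0,0],[-0.25,3.5,0,0],[0,2.5,0,0]]]}}

```text
t: 21.1
tool_pos: [0.3701, 0.2357, 0.1215]
tool_rot: [2.578, -1.794, -0.002]
contact_force: [0.9, 0.2, -1.7]
opening: 0.0681
```

Call:
{"method": "step_arm", "body": {"moves": [[[0,2,0,0],[0,1.5,0,0],[0,0.5,0,0],[0,0,0,0],[0,0,-1,0],[0,0,-1.5,0],[0,0,-0.5,0],[0,0,0,0],[0,0,0,0],[0,0,0,0]]]}}

```text
t: 21.93
tool_pos: [0.3721, 0.273, 0.0927]
tool_rot: [-2.576, 1.798, -0.001]
contact_force: [-0.4, 1.0, -2.4]
opening: 0.068
```

```bash
python3 look.py p4 .371 .275 .06 top scene
```

```text
[0.3723 0.2734 0.0931] 0.0679 22.0333
```

View pics/p4.png

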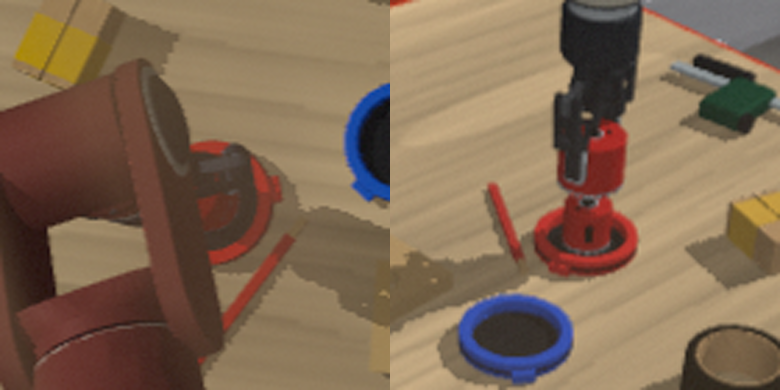

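```bash
python3 -c "
from h import *
for z in (.03,.05,.055,.085,.11): print(z,proj('scene',(.3715,.274,z)).round(2))
im=cv2.imread('pics/p4.png');m=cmask(im[:,390:],'r')
for r in (165,175,185,215,220): x=np.flatnonzero(m[r]);x=x[(x>150)&(x<245)];print(r,x.min(),x.max(),len(x))
u,v=map(int,proj('scene',(.371,.275,.06)));print(u,v)
"
```

```text
0.03 [350.97 180.25]
0.05 [351.36 174.41]
0.055 [351.46 172.93]
0.085 [352.08 163.89]
0.11 [352.61 156.13]
165 169 233 40
175 169 232 38
185 174 228 45
215 155 231 77
220 151 238 88
351 171
```

Axes agree to about 0.2 px after perspective. Lowering.

Call:
{"method": "step_arm", "body": {"moves": [[[0,0,-0.8,0],[0,0,-0.6,0],[0,0,-0.6,0],[0,0,-0.6,0],[0,0,-0.6,0],[0,0,0,0],[0,0,0,0]]]}}

```text
t: 22.62
tool_pos: [0.3712, 0.2731, 0.0595]
tool_rot: [2.576, -1.796, -0.001]
contact_force: [-0.1, -0.8, -2.3]
opening: 0.068
```

Call:
{"method": "step_arm", "body": {"moves": [[[0,0,-0.8,0],[0,0,-0.8,0],[0,0,-0.8,0],[0,0,-0.6,0],[0,0,-0.4,0],[0,0,-0.3,0],[0,0,-0.1,0],[0,0,0,0],[0,0,0,0]]]}}

```text
t: 23.37
tool_pos: [0.3719, 0.2734, 0.0225]
tool_rot: [-2.576, 1.797, -0.0]
contact_force: [0.8, 0.7, -2.3]
opening: 0.0681
```

Call:
{"method": "step_arm", "body": {"moves": [[[0,0,-0.1,0],[0,0,-0.1,0],[0,0,0,0],[0,0,0,0]]]}}

```text
t: 23.7
tool_pos: [0.3717, 0.2733, 0.0204]
tool_rot: [-2.577, 1.797, -0.0]
contact_force: [-0.2, 0.4, -2.6]
opening: 0.0679
```

Call:
{"method": "step_arm", "body": {"moves": [[[0,0,-0.1,0],[0,0,-0.1,0],[0,0,0,0],[0,0,0,0]]]}}

```text
t: 24.03
tool_pos: [0.372, 0.2735, 0.0195]
tool_rot: [2.577, -1.797, 0.0]
contact_force: [-3.3, -1.7, 6.7]
opening: 0.0678
```

Call:
{"method": "step_arm", "body": {"moves": [[[0,0,0,0],[0,0,0,0],[0,0,0,0],[0,0,0,0],[0,0,0.3,0],[0,0,1.2,0],[0,0,2.5,0],[0,0,3,0],[0,0,3,0],[0,0,1,0]]], "grip": 0}}

```text
t: 24.87
tool_pos: [0.3741, 0.2746, 0.1335]
tool_rot: [-2.571, 1.793, -0.006]
contact_force: [0.9, -0.2, 0.0]
opening: 0.0853
```

Call:
{"method": "step_arm", "body": {"moves": [[[0.9,-1.8,0,0],[1.8,-3.5,0,0],[1.8,-3.5,0,0],[1.8,-3.5,0,0],[1.8,-3.5,0,0],[1.8,-3.5,0,0],[1.8,-3.5,0,0],[1.8,-3.5,0,0],[1.8,-3.5,0,0],[1.8,-3.5,0,0]]]}}

```text
t: 25.7
tool_pos: [0.5429, -0.0617, 0.1277]
tool_rot: [2.576, -1.798, -0.001]
contact_force: [0.9, 1.0, -0.2]
opening: 0.085
```

Call:
{"method": "step_arm", "body": {"moves": [[[1.8,-3.5,0,0],[1.8,-3.5,0,0],[1.8,-3.5,0,0],[1.8,-3,0,0],[1.3,-2,0,0],[0.8,-1,0,0],[0,0,0,0],[0,0,0,0],[0,0,0,0]]]}}

```text
t: 26.45
tool_pos: [0.635, -0.2238, 0.1275]
tool_rot: [2.577, -1.797, -0.003]
contact_force: [-0.5, -0.1, -0.3]
opening: 0.0854
```

```bash
python3 look.py p5 .371 .275 .06 top scene
python3 - <<'E'
import h
from h import *
def cm(im,c):
    H,S,V=cv2.split(cv2.cvtColor(im,cv2.COLOR_BGR2HSV));return ((H>105)&(H<130)&(S>130)&(V>25)).astype(np.uint8)
h.cmask=cm
ims={n:cv2.imread(f'pics/{n}0.png') for n in('top','scene')}
for k,v in dict(saw_blue_small=(.6345,-.225),saw_blue_large=(.464,-.1125),case_blue=(.4475,.111)).items():
    o,ar=fit(k,v,ims);print(k,{c:np.round(p,4).tolist() for c,p in o.items()},ar)
E
```

```text
[ 0.6351 -0.2235  0.128 ] 0.0856 26.55
saw_blue_small {'top': [0.636, -0.2257], 'scene': [0.6309, -0.2193], 'top+scene': [0.6335, -0.2221]} {'top': 0.79, 'scene': 0.54}
saw_blue_large {'top': [0.465, -0.1131], 'scene': [0.4555, -0.1029], 'top+scene': [0.4622, -0.109]} {'top': 0.87, 'scene': 0.54}
case_blue {'top': [0.4478, 0.1103], 'scene': [0.4482, 0.1115], 'top+scene': [0.4481, 0.1108]} {'top': 0.99, 'scene': 0.84}
```

View pics/p5.png

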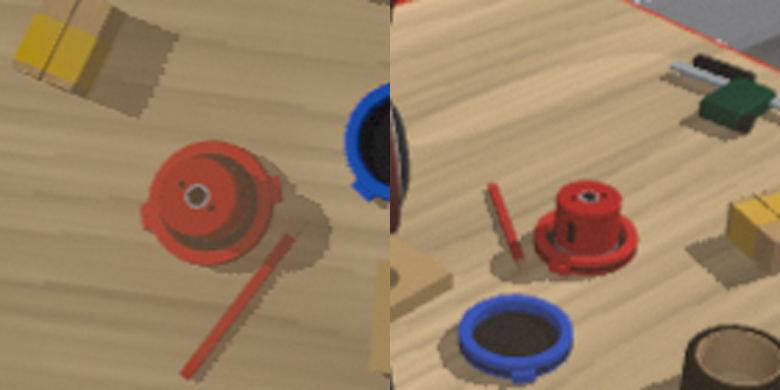

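The red set is nested upright and level in its well. Now the small blue saw; its scene mask is partly shadowed, so I use the top-view fit.

Call:
{"method": "step_arm", "body": {"moves": [[[0,-0.1,-1.5,0],[0,0,-2.5,0],[0,0,-2,0],[0,0,-1.6,0],[0,0,-1.4,0],[0,0,-1.2,0],[0,0,-0.9,0],[0,0,-0.3,0],[0,0,-0.1,0],[0,0,0,0]]]}}

```text
t: 27.38
tool_pos: [0.6361, -0.2259, 0.0138]
tool_rot: [-2.577, 1.797, -0.001]
contact_force: [0.1, 0.1, -0.0]
opening: 0.0852
```

Call:
{"method": "step_arm", "body": {"moves": [[[0,0,0,0],[0,0,0,0],[0,0,0,0],[0,0,0,0],[0,0,0,0],[0,0,0,0],[0,0,0,0],[0,0,0,0],[0,0,0,0],[0,0,0,0]]], "grip": 1}}

```text
t: 28.22
tool_pos: [0.6363, -0.226, 0.0143]
tool_rot: [-2.577, 1.797, -0.002]
contact_force: [-0.9, 0.3, 5.6]
opening: 0.0389
```

Call:
{"method": "step_arm", "body": {"moves": [[[0,0,0.5,0],[0,0,1.5,0],[0,0,2.5,0],[0,0,3,0],[0,0,2.5,0],[-0.5,0.9,1,0],[-1,2,0,0],[-1.6,3,0,0],[-1.9,3.4,0,0],[-1.9,3.4,0,0]]]}}

```text
t: 29.05
tool_pos: [0.5656, -0.0977, 0.1237]
tool_rot: [-2.576, 1.799, 0.0]
contact_force: [-0.6, 0.4, -1.1]
opening: 0.0388
```

Call:
{"method": "step_arm", "body": {"moves": [[[-1.9,3.4,0,0],[-1.9,3.4,0,0],[-1.9,3.4,0,0],[-1.9,3.4,0,0],[-1.9,3.3,0,0],[-1.3,2.3,0,0],[-0.7,1.3,0,0],[-0.3,0.4,0,0],[0,0,0,0],[0,0,0,0]]]}}

```text
t: 29.88
tool_pos: [0.4489, 0.1099, 0.1237]
tool_rot: [-2.577, 1.797, -0.001]
contact_force: [-0.6, 0.4, -1.2]
opening: 0.039
```

Call:
{"method": "step_arm", "body": {"moves": [[[0,0,-1.5,0],[0,0,-2.5,0],[0,0,-2.5,0],[0,0,-1.5,0],[0,0,-0.8,0],[0,0,-0.4,0],[0,0,-0.4,0],[0,0,-0.2,0],[0,0,0,0],[0,0,0,0]]]}}

```text
t: 30.72
tool_pos: [0.4495, 0.1103, 0.0262]
tool_rot: [-2.576, 1.797, -0.002]
contact_force: [-0.4, -0.4, 0.2]
opening: 0.0389
```

```bash
python3 look.py p6 .448 .111 .03 top scene
```

```text
[0.4493 0.1104 0.0262] 0.0392 30.8167
```

View pics/p6.png

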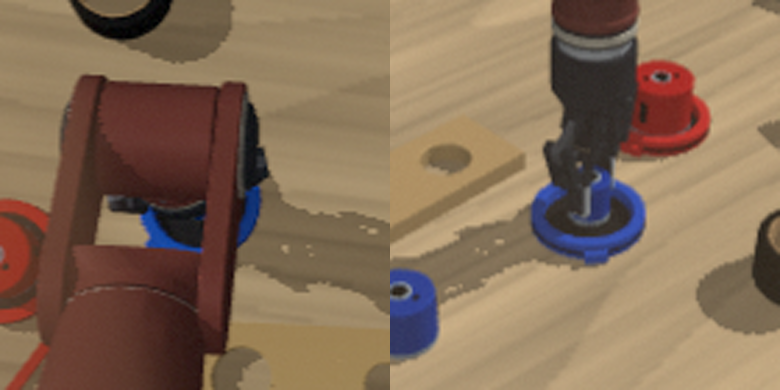

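The small blue saw is centred over the blue well, a few mm above the floor.

Call:
{"method": "step_arm", "body": {"moves": [[[0,0,-0.2,0],[0,0,-0.1,0],[0,0,-0.1,0],[0,0,-0.1,0],[0,0,0,0],[0,0,0,0]]]}}

```text
t: 31.32
tool_pos: [0.4487, 0.1103, 0.0203]
tool_rot: [-2.577, 1.797, 0.0]
contact_force: [-0.3, 1.0, -0.9]
opening: 0.039
```

Call:
{"method": "step_arm", "body": {"moves": [[[0,0,-0.1,0],[0,0,0,0],[0,0,0,0],[0,0,0,0]]]}}

```text
t: 31.65
tool_pos: [0.4488, 0.1104, 0.0202]
tool_rot: [2.577, -1.797, -0.0]
contact_force: [-3.9, 0.1, 7.6]
opening: 0.0392
```

Call:
{"method": "step_arm", "body": {"moves": [[[0,0,0,0],[0,0,0,0],[0,0,0,0],[0,0,0,0],[0,0,0.3,0],[0,0,1.2,0],[0,0,2.5,0],[0,0,3,0],[0,0,3,0],[0,0,0.8,0]]], "grip": 0.35}}

```text
t: 32.48
tool_pos: [0.4516, 0.1106, 0.1328]
tool_rot: [-2.572, 1.794, -0.01]
contact_force: [1.4, -0.4, 1.0]
opening: 0.0552
```

Call:
{"method": "step_arm", "body": {"moves": [[[0.2,-1.5,0,0],[0.2,-3,0,0],[0.2,-3.8,0,0],[0.2,-3.8,0,0],[0.2,-3.8,0,0],[0.2,-3.2,0,0],[0.2,-2,0,0],[0.1,-1.2,0,0],[0,0,0,0],[0,0,0,0]]], "grip": 0}}

```text
t: 33.32
tool_pos: [0.4634, -0.1123, 0.1268]
tool_rot: [-2.576, 1.798, 0.002]
contact_force: [0.2, 0.5, -0.2]
opening: 0.0856
```

```bash
python3 look.py p7 .448 .05 .03 top scene
```

```text
[ 0.4634 -0.1115  0.1269] 0.0854 33.4167
```

View pics/p7.png

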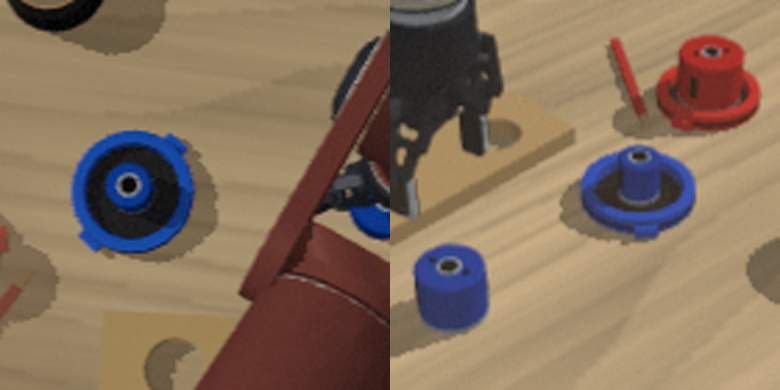

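The small blue saw stands upright in its well. Next the large blue one.

Call:
{"method": "step_arm", "body": {"moves": [[[0,0,-1.5,0],[0,0,-2.5,0],[0,0,-2,0],[0,0,-1.4,0],[0,0,-1.2,0],[0,0,-1.2,0],[0,0,-1,0],[0,0,-0.5,0],[0,0,-0.2,0],[0,0,0,0]]]}}

```text
t: 34.25
tool_pos: [0.4637, -0.1124, 0.0122]
tool_rot: [2.577, -1.797, -0.0]
contact_force: [0.3, 0.3, 0.3]
opening: 0.0856
```

Call:
{"method": "step_arm", "body": {"moves": [[[0,0,0,0],[0,0,0,0],[0,0,0,0],[0,0,0,0],[0,0,0,0],[0,0,0,0],[0,0,0,0],[0,0,0,0]]], "grip": 1}}

```text
t: 34.92
tool_pos: [0.4646, -0.1131, 0.0136]
tool_rot: [-2.576, 1.797, -0.003]
contact_force: [-0.7, -0.3, 5.8]
opening: 0.0599
```

Call:
{"method": "step_arm", "body": {"moves": [[[0,0,0.5,0],[0,0,1.5,0],[0,0,2.5,0],[0,0,3,0],[0,0,2.5,0],[0,0.7,1,0],[-0.2,1.5,0,0],[-0.2,2.5,0,0],[-0.2,3,0,0],[-0.2,3,0,0]]]}}

```text
t: 35.75
tool_pos: [0.4545, -0.0043, 0.1211]
tool_rot: [2.575, -1.799, -0.003]
contact_force: [0.4, -0.0, -1.8]
opening: 0.0598
```

Call:
{"method": "step_arm", "body": {"moves": [[[-0.2,3,0,0],[-0.2,3,0,0],[-0.2,2.5,0,0],[-0.2,1.8,0,0],[0,1.2,0,0],[0,0,0,0],[0,0,-1,0],[0,0,-1.5,0],[0,0,-0.8,0],[0,0,0,0]]]}}

```text
t: 36.58
tool_pos: [0.4452, 0.1084, 0.0859]
tool_rot: [2.572, -1.796, -0.007]
contact_force: [-0.2, -0.6, -1.0]
opening: 0.0594
```

Call:
{"method": "step_arm", "body": {"moves": [[[0,0,0,0],[0,0,0,0]]]}}

```text
t: 36.75
tool_pos: [0.4479, 0.1089, 0.0895]
tool_rot: [-2.576, 1.798, -0.0]
contact_force: [0.1, 0.5, -1.5]
opening: 0.0601
```

```bash
python3 look.py p8 .448 .111 .06 top scene; python3 -c "
from h import *
for z in (.05,.1,.12): print(z,proj('scene',(.448,.1105,z)).round(2),(proj('scene',(.448,.1105,z))-np.floor(proj('scene',(.448,.111,.06)))+70)*390/140)"
```

```text
[0.4483 0.1091 0.0901] 0.0596 36.85
0.05 [325.73 208.43] [197.02277642 204.54616313]
0.1 [326.1  192.58] [198.0730404  160.41137725]
0.12 [326.26 185.98] [198.51100104 142.00714809]
```

View pics/p8.png

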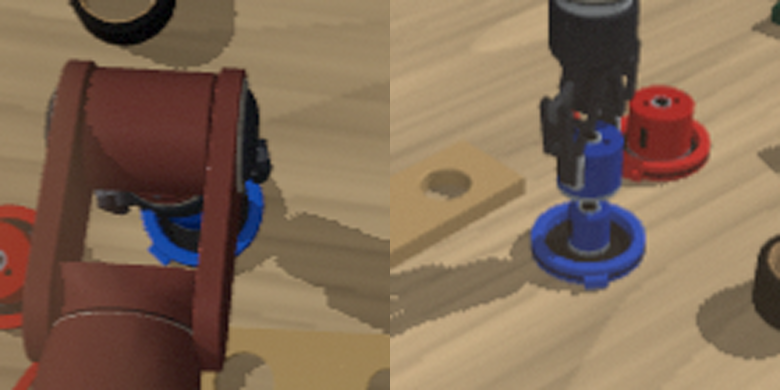

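The large blue saw is in line over the small one (crop columns about 589 for both). Lowering.

Call:
{"method": "step_arm", "body": {"moves": [[[0,0.1,-0.8,0],[0,0,-0.6,0],[0,0,-0.6,0],[0,0,-0.6,0],[0,0,-0.6,0],[0,0,0,0],[0,0,0,0]]]}}

```text
t: 37.43
tool_pos: [0.4471, 0.1103, 0.0566]
tool_rot: [2.576, -1.797, -0.002]
contact_force: [0.1, 0.1, -1.4]
opening: 0.0599
```

Call:
{"method": "step_arm", "body": {"moves": [[[0,0,-0.8,0],[0,0,-0.8,0],[0,0,-0.7,0],[0,0,-0.5,0],[0,0,-0.4,0],[0,0,-0.2,0],[0,0,-0.1,0],[0,0,0,0],[0,0,0,0]]]}}

```text
t: 38.18
tool_pos: [0.4479, 0.1103, 0.0225]
tool_rot: [-2.577, 1.797, -0.001]
contact_force: [-0.3, 0.6, -2.1]
opening: 0.06
```

Call:
{"method": "step_arm", "body": {"moves": [[[0,0,-0.1,0],[0,0,-0.1,0],[0,0,0,0],[0,0,0,0]]]}}

```text
t: 38.52
tool_pos: [0.4477, 0.1103, 0.0203]
tool_rot: [-2.577, 1.797, -0.0]
contact_force: [-0.7, -0.5, -1.7]
opening: 0.0598
```

Call:
{"method": "step_arm", "body": {"moves": [[[0,0,-0.1,0],[0,0,-0.1,0],[0,0,0,0],[0,0,0,0]]]}}

```text
t: 38.85
tool_pos: [0.448, 0.1104, 0.0196]
tool_rot: [2.577, -1.797, -0.0]
contact_force: [-5.0, -0.4, 8.2]
opening: 0.0598
```

Contact. Release, rise and clear away.

Call:
{"method": "step_arm", "body": {"moves": [[[0,0,0,0],[0,0,0,0],[0,0,0,0],[0,0,0,0],[0,0,0.3,0],[0,0,1.2,0],[0,0,2.5,0],[0,0,3,0],[0,0,3,0],[0,0,3,0]]], "grip": 0.1}}

```text
t: 39.68
tool_pos: [0.4473, 0.1103, 0.1496]
tool_rot: [2.577, -1.797, -0.0]
contact_force: [0.7, -0.4, 0.4]
opening: 0.0769
```

Call:
{"method": "step_arm", "body": {"moves": [[[0,-2,0,0],[0,-3,0,0],[0,-3.8,0,0],[0,-3.8,0,0],[0,-3.8,0,0],[0,-3.8,0,0],[0,-3.8,0,0],[0,-3,0,0],[0,0,0,0],[0,0,0,0]]]}}

```text
t: 40.52
tool_pos: [0.4474, -0.1609, 0.1484]
tool_rot: [-2.574, 1.801, 0.001]
contact_force: [-0.5, 0.8, -0.4]
opening: 0.0764
```

Run:
```python
from h import *
a=viewer.get_image("top");b=viewer.get_image("scene")
cv2.imwrite("pics/end.png",np.hstack([cv2.resize(a[180:380,130:330],(400,400)),cv2.resize(b[120:320,220:420],(400,400))]))
print(np.round(readout.get_obs()["tool_pos"],3))
```

```text
[ 0.448 -0.159  0.148]
```

View pics/end.png

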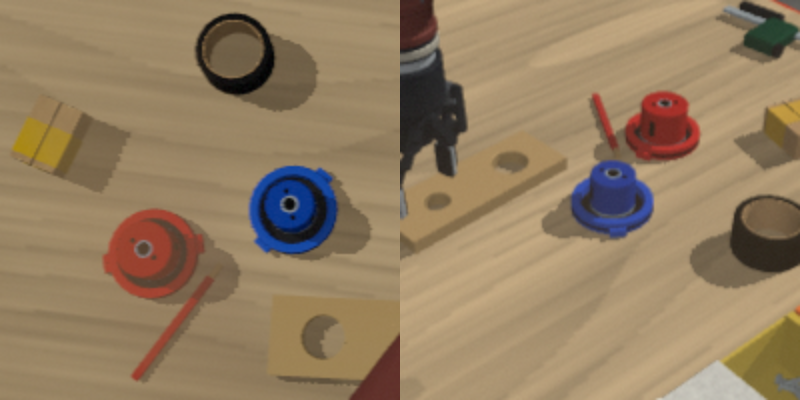

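Both nests stand upright and centred, the tape roll and screw box have not moved, and the arm is clear.

```bash
python3 -c "
from station import ctrl
print(ctrl.finish_job())"
```

```text
the job is handed in; nothing more can be done
None
```

All five hole saws are put away and the job is handed in, after about 41 s on the robot's clock. The three red ones are nested in the red case base, smallest first, then middle and large over it. The two blue ones are nested the same way in the blue case base.

- **Setting down:** each saw was lowered in 1 mm steps near the floor of the well. It was released only after a light contact of about 6–8 N, at the height expected for the well floor.
- **Last checks:** the final pictures from both cameras show both nests upright and centred in their wells. The tape roll and screw box look unmoved and the arm is clear. The yellow look-alikes were not in the final crops; the arm never went to grasp either one, and the one beside the small red saw was untouched when I last looked.
- **Disagreements:**
  - The network's best hit for the small blue saw was the yellow look-alike, so I used its second hit.
  - The scene camera's fits for the blue saws were thrown off by shadow, by up to about 2 cm. I used the top camera for those, and the grasps confirmed it.
  - For the small red saw in its well, the top camera and the arm's reading differed by about 2 mm, which is within the clearance.

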